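# Put the flat icing scraper away in the drawer tray

## Task

Put the flat red icing scraper away in the white tray. It is too thin and too closely boxed in to grip where it lies, so first slide it along the channel of the wooden rest until its end sticks out well past the rest's open end while it still lies flat on the rest, then grip it by that end, lift it clear, lower it right down into the tray before letting go, and leave it lying flat on the tray's floor. Leave the mixer, bowl, cup and beaters where they are.

Things in the scene. Friction and masses are not known exactly. Their poses are not given: they have to be found in the camera images.
- scraper: flat red acrylic slab 170 mm long (x), 58 wide (y), 4 thick, about 45 g. Origin: centre of underside, z up. Starts lying along the rest's channel (within 0.025 rad), -x end 12 to 48 mm short of the open end. Slides easily on the wood (friction about 0.3): press from above with shut fingertips (about 5 N) and drag; press behind its middle, over the rest: pressing on the overhang tips it.
- rest: wooden bench fixed to the counter, 230 mm long (x), 94 wide (y), 65 high. Origin: centre of underside on the counter, z up. Top: flat channel floor 60 mm above the counter, 68 wide, rims 5 mm high along both long sides (13 wide) and across the +x end (8 thick); the -x end, roughly towards the robot (yaw up to 0.3 rad off), is open, with only the counter below and in front.
- rest_lip (a point): middle of the open (-x) end of the rest's channel floor: the edge over which the scraper slides, 115 mm from the rest's origin and 60 mm above the counter
- tray: white open drawer tray fixed to the counter, 260 mm (x) by 170 mm (y) outside, 35 mm high, walls and floor 5 mm thick, otherwise empty. Origin at the centre of its underside on the counter, z up. The tray and the rest stand one on the robot's left and one on its right, either way round.
- cup: steel measuring cup standing on the counter, 74 mm across and 55 mm high, with a flat handle reaching to 109 mm from its axis along its x. Origin at the centre of its underside. Stands between tray and rest.
- beater_a: stainless beater lying on the counter between tray and rest: shaft and wire cage 185 mm long along its x (cage 35 mm high at the +x end, shaft reaching to 140 mm at -x). Origin on the counter under the cage.
- beater_b: second such beater, lying beside the first between tray and rest
- bowl: green glass mixing bowl, 170 mm across, 80 mm high, at the right of the work; origin at the centre of its underside
- mixer: white hand mixer 190 mm long, 150 mm high over all, at the left of the work; origin at the centre of its underside
There are look-alikes about, which are no part of the job. What is meant by the scraper is not blue or green, and is the larger of those in its own colour.

How it is judged:
On the way, in this order (a step that is already met when the one before it is completed fails the run):
1. the scraper lies flat on the rest with its end at least 15 mm past the open end (x of scraper in the frame of rest between -0.115 and -0.045 m and y of scraper in the frame of rest between -0.02 and 0.02 m and z of scraper in the frame of rest between 0.055 and 0.065 m and angle between scraper's own z axis and vertical below 0.06 rad), for 0.2 s.
2. the scraper is held by the fingers, lifted at least 30 mm above the rest's channel floor (height (world z) of scraper above 0.09 m and contact force between scraper and the fingers above 0.3 N and contact force between scraper and rest below 0.05 N), for 0.1 s.
3. the scraper is lowered into the tray, its middle less than 45 mm above the counter, still held by the fingers (x of scraper in the frame of tray between -0.06 and 0.06 m and y of scraper in the frame of tray between -0.06 and 0.06 m and z of scraper in the frame of tray below 0.045 m and contact force between scraper and the fingers above 0.3 N), for 0.05 s.
At the end, for the whole second after the job is handed in: The scraper lies flat (within 0.06 rad) on the tray's floor (its underside less than 12 mm above the counter, its middle within 60 mm of the tray's middle along each side), at rest and released (x of scraper in the frame of tray between -0.06 and 0.06 m and y of scraper in the frame of tray between -0.06 and 0.06 m and z of scraper in the frame of tray below 0.012 m and angle between scraper's own z axis and vertical below 0.06 rad and linear speed of scraper below 0.02 m/s and contact force between scraper and the fingers below 0.05 N); the robot touches nothing.
It fails at once if the mixer, bowl, cup or a beater is moved more than 30 mm (distance of any of mixer, bowl, cup, beater_a, beater_b from where it was at the start of the episode above 0.03 m).
It also fails if it takes over 58 s, if anything falls off the work surface, if the arm or the gripper's body presses on something with over 40 N, if the wrist force passes 120 N, or if a joint passes its speed limit or range.

## Robot

A 6-joint arm with a two-finger parallel gripper is mounted at the origin on the work surface. World frame = base frame: x ahead of the robot, y to its left, z up, the work surface at z = 0. Lengths are in m, angles in rad, forces in N, time in s.
With the tool pointing down it reaches from about 0.325 to 0.925 m from the base axis. Payload 3.1 kg.
Tool frame: the origin (TCP) lies midway between the tips of the shut fingers; the grasp point (between the pads) lies 19 mm behind it (arm.grasp_offset is the distance from the TCP to the grasp point, in m); y points along the fingers, x is the direction in which the jaws open and shut, and the axes are right-handed (so a half turn about y gives the same grasp; the last joint's range is limited). The gripper opens to 85 mm and grips with 20 to 120 N. Pads are 22 mm wide; open, the fingers measure 114 mm over their backs; the gripper's body (76 mm by 85 mm) begins 54 mm behind the grasp point. The pads swing forward as they close: fully open they stand 13 mm farther back than shut.
Start: joints at [1.12, 0.217, 1.613, -0, 1.311, -0.112], TCP at [0.208, 0.589, 0.231] pointing down, gripper open.
Joint ranges: [-2.75, 2.75], [-0.78, 2.1], [0.31, 2.55], [-1.13, 4.27], [0.13, 2.63], [-2.58, 2.58]. Speed limits (rad/s): [2.79, 2.79, 3.14, 3.14, 3.14, 3.14].

## Interface

Orientations are given as a rotation vector (axis times angle).
In Python, from plant import arm gives the robot as it stands.
- The arm moves only by the shell command python3 -m pendant 'ROWS'. ROWS is JSON, a list of rows, each an object of numbers: "x", "y", "z": the shift along the tool's x, y, z in mm; "twist": the turn about the tool's y in degrees; "hand": the opening, from 0 (shut) to 1 (fully open). In form: [{"x": .., "y": .., "z": .., "twist": .., "hand": ..}, ...]. A call has 1 to 12 rows; each row is the pose to reach, as a shift and turn from the pose commanded when the call began, along the tool's axes at that moment; what a row does not reach only later rows make up. A row lasts 1/8 s, in which the tool goes at most 62.5 mm and 10.7 degrees, less where a joint would pass 70% of its speed; a pose out of reach is approached as far as the arm can. A call with a gripper value outside its range is refused whole. The fingers move at their own pace and stop on an object; the grip force is fixed at half the most. Time passes only in rows, so rows that repeat a pose let the fingers close. It gives the time, the measured TCP pose, the force and the opening at its end, in the units of the state.
- arm.get_obs(): the state, without advancing time (a new reading comes with each control period).
- arm.capture(name): name is "side" or "top"; returns a dict with "img" (480x640x3 uint8, blue, green, red), "z_map" (480x640 float32, m along the optical axis (not along the pixel's ray), 0 where there is no reading), "mtx" (3x3 intrinsics, pixels), "rvec" (rotation vector, rad) and "tvec" (3), from world to camera coordinates, as OpenCV has them. Camera axes: x right, y down, z forward; pixel columns grow to the right and rows downward; lengths in m; the calibration is good to about 2 mm. A picture is of the moment at which its call begins.
- arm.sign_off(): hands the job in, once; it reports no verdict.
The state is a dict: "time": time; "qpos": joint angles; "joint_velocities": joint speeds; "effort": joint torques, N m; "tcp_pos": TCP position; "tcp_rot": TCP orientation; "ft_force": force on the tool from outside, world axes, zero at the start; "ft_torque": the same for the moment, N m; "finger_gap": finger opening in m.
Only numpy, scipy, OpenCV 4.12 (cv2) and the standard library are available. Lean on these libraries where they do the work, as an engineer would, in place of code of your own. Each camera call takes 0.05 s, during which the arm holds its last target.

## Working session

There is one attempt and no reset: what is moved stays moved. The work goes in short steps, Python scripts to look and compute and a shell command to move; the robot and the scene stay as the last step left them, time stands still between calls to the robot, and variables do not carry over. Pictures are saved under pics/ and viewed, and the job is handed in when it is done.

```bash
mkdir -p pics; ls; python3 - <<'E'
from plant import arm
import cv2
print(arm.get_obs())
for n in("top","side"):
    c=arm.capture(n); cv2.imwrite(f"pics/{n}0.png",c["img"]); print(n,c["mtx"].tolist(),c["rvec"],c["tvec"])
E
```

```text
pics
{'time': 0.0, 'qpos': array([ 1.11980628e+00,  2.17784221e-01,  1.61495716e+00,  3.74369124e-05,
        1.31128675e+00, -1.12220277e-01]), 'joint_velocities': array([-0.00104817,  0.00080756, -0.00031195, -0.00218982, -0.00020736,
        0.00024337]), 'effort': array([-1.37272906e-03, -3.96850026e+01, -3.03846753e+01, -2.94757947e-04,
        9.74222930e-03, -1.52062768e-06]), 'tcp_pos': array([0.20732322, 0.58873747, 0.2299376 ]), 'tcp_rot': array([-1.35181108, -0.95449761,  0.95805662]), 'ft_force': array([-0.00726007, -0.51897726,  0.10884001]), 'ft_torque': array([0.00857526, 0.04380641, 0.01503837]), 'finger_gap': 0.08556352842436828}
top [[586.8958396432217, 0.0, 318.6150720839309], [0.0, 586.8958396432217, 248.32724456392512], [0.0, 0.0, 1.0]] [ 2.13023662 -2.16366211  0.11661958] [0.03818037 0.51573437 1.69215397]
side [[612.1259352977069, 0.0, 316.58610825237395], [0.0, 612.1259352977069, 223.59940571211237], [0.0, 0.0, 1.0]] [ 2.08202609 -0.30102841  0.15193434] [-0.48553397  0.15187907  1.59227463]
```

View pics/top0.png

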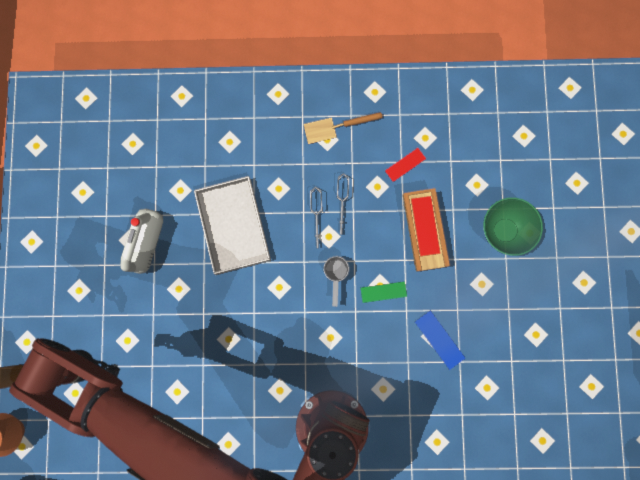

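View pics/side0.png

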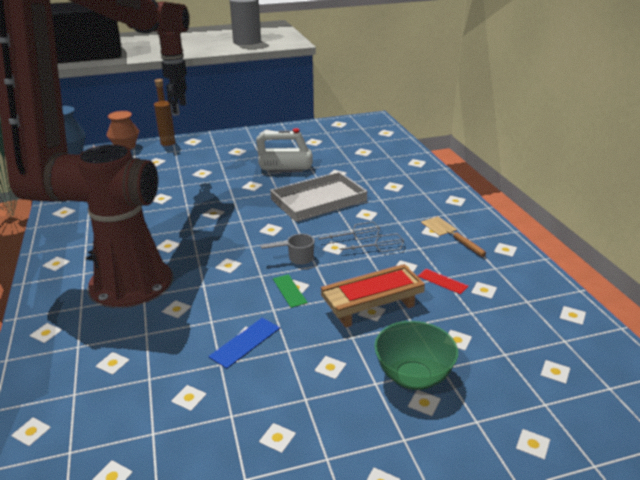

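Top view: the tray is at (233,225), the rest at (427,230) with its open end towards row 268, the cup at (336,270), the beaters at (318,215) and (343,205), the bowl at (513,226) and the mixer at (142,240). 

Scraper candidates: red on the rest (426,226), small red on the counter (405,165), blue (440,340) and green (384,292). The one on the rest fits because it is red, the larger of the two reds, and lies in the channel. I'll confirm it in a crop and measure.

```bash
cat > h.py <<'E'
import numpy as np, cv2
from plant import arm
from scipy.spatial.transform import Rotation as R
def cloud(c):
    K=c["mtx"];z=c["z_map"].astype(float);v,u=np.mgrid[:480,:640]
    P=np.stack([(u-K[0,2])/K[0,0]*z,(v-K[1,2])/K[1,1]*z,z],-1)
    Rm=cv2.Rodrigues(c["rvec"])[0]
    W=(P-np.asarray(c["tvec"]).ravel())@Rm
    W[z==0]=np.nan
    return W
def comps(m,W,minpx=30):
    n,l,s,ce=cv2.connectedComponentsWithStats(m.astype(np.uint8))
    out=[]
    for i in range(1,n):
        if s[i,4]<minpx: continue
        w=W[l==i]; w=w[np.isfinite(w[:,0])]
        if len(w)<minpx: continue
        r=cv2.minAreaRect(w[:,:2].astype(np.float32)*1000)
        out.append((ce[i].round(0),len(w),r,np.median(w[:,2]),w))
    return out
def red(img):
    h=cv2.cvtColor(img,cv2.COLOR_BGR2HSV); return ((h[...,0]<5)|(h[...,0]>174))&(h[...,1]>190)&(h[...,2]>110)
E
python3 - <<'E'
from h import *
for n in("top","side"):
    c=arm.capture(n);W=cloud(c);img=c["img"]
    if n=="top":
        cv2.imwrite("pics/crop0.png",cv2.resize(img[130:320,300:480],None,fx=3,fy=3,interpolation=cv2.INTER_CUBIC))
    print(n,"counter z",np.nanmedian(W[...,2]))
    for o in comps(red(img),W,60): print("red",o[:2],np.round(np.array(cv2.boxPoints(o[2])),0).tolist(),o[2],round(o[3],4))
    hm=(W[...,2]>0.045)&(W[...,2]<0.08)&(W[...,0]>.3)
    for o in comps(hm,W,100): print("h45-80",o[0],o[1],o[2],round(o[3],4))
    hm=(W[...,2]>0.02)&(W[...,2]<0.045)&(W[...,0]>.3)
    for o in comps(hm,W,60): print("h20-45",o[0],o[1],o[2],round(o[3],4))
E
```

```text
top counter z 5.196425963656771e-05
red (array([405., 164.]), 466) [[724.0, -197.0], [792.0, -296.0], [823.0, -275.0], [755.0, -176.0]] ((773.3704833984375, -236.04315185546875), (38.06583023071289, 120.54322052001953), 34.49240493774414) 0.003
red (array([425., 226.]), 1070) [[488.0, -261.0], [495.0, -317.0], [661.0, -298.0], [655.0, -242.0]] ((574.7720947265625, -279.56298828125), (167.3353729248047, 55.985374450683594), 6.657752513885498) 0.064
h45-80 [425. 230.] 2655 ((563.7404174804688, -280.01959228515625), (230.97592163085938, 97.24160766601562), 8.24836254119873) 0.0634
h45-80 [522. 222.] 778 ((568.467529296875, -532.1158447265625), (167.6771240234375, 157.8275909423828), 25.00480842590332) 0.0652
h45-80 [146. 240.] 1069 ((545.8577880859375, 531.8724365234375), (74.79896545410156, 188.1100311279297), 87.24337005615234) 0.0666
h45-80 [335. 283.] 233 ((418.1163330078125, -19.016399383544922), (69.51066589355469, 144.38572692871094), 88.93728637695312) 0.0542
h20-45 [229. 224.] 659 ((591.92919921875, 288.754150390625), (261.8901062011719, 171.2681121826172), 13.84090805053711) 0
[... 2359 characters left out ...]
62.817440032958984), 79.9671859741211) 0.0343
h20-45 [301. 253.] 188 ((446.9684143066406, -40.903968811035156), (38.82168197631836, 68.84659576416016), 69.8470458984375) 0.0322
h20-45 [410. 297.] 62 ((642.049560546875, -316.2190246582031), (39.44526672363281, 20.08594512939453), 40.880088806152344) 0.0302
h20-45 [347. 316.] 72 ((480.30841064453125, -333.17376708984375), (49.86369705200195, 20.645288467407227), 5.660576820373535) 0.0322
h20-45 [415. 351.] 1083 ((580.577880859375, -497.60150146484375), (79.53638458251953, 139.2257843017578), 62.123836517333984) 0.0331
h20-45 [413. 385.] 116 ((537.0585327148438, -581.056640625), (26.058122634887695, 98.61190032958984), 62.67157745361328) 0.0396
```

View pics/crop0.png

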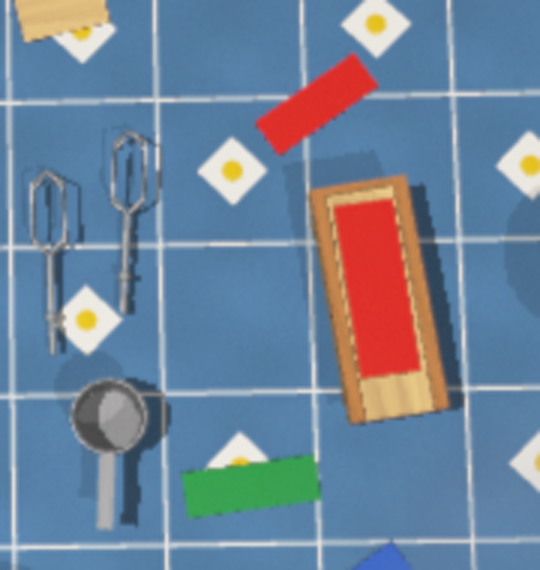

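The crop confirms it: the red slab in the channel measures about 167x56 mm, against 120x38 mm for the other red one. The rest is at (0.564,-0.280) with yaw about 8.2°. The tray is at (0.592,0.289) with yaw about 13.8°. Next I'll work out the tool axes.

```bash
cat >> h.py <<'E'
REST=(np.array([.5637,-.280]),np.radians(8.25)); TRAY=(np.array([.592,.2885]),np.radians(13.8))
def fr(F,x,y=0):
    c,s=np.cos(F[1]),np.sin(F[1]); return F[0]+np.array([c*x-s*y,s*x+c*y])
def inv(F,p):
    c,s=np.cos(F[1]),np.sin(F[1]); d=np.asarray(p)[:2]-F[0]; return np.array([c*d[0]+s*d[1],-s*d[0]+c*d[1]])
def plan(xy,z,yaw=None,pos=None):
    o=arm.get_obs(); Rm=R.from_rotvec(o["tcp_rot"]).as_matrix(); p=o["tcp_pos"] if pos is None else pos
    d=Rm.T@(np.array([xy[0],xy[1],z])-p)*1000
    print("axes x",Rm[:,0].round(3),"y",Rm[:,1].round(3),"z",Rm[:,2].round(3),"tcp",p.round(4))
    tw=None
    if yaw is not None: # want tool x along +-(y axis of yaw frame)
        cur=np.arctan2(Rm[1,0],Rm[0,0]); 
        # twist +about tool y (down) lowers world yaw
        for k in(0,np.pi):
            t=(cur-(yaw+np.pi/2+k)+np.pi)%(2*np.pi)-np.pi; print("twist opt",round(np.degrees(t),1))
    print("shift mm",d.round(1),"q",o["qpos"].round(2),"F",o["ft_force"].round(2),"gap",round(o["finger_gap"],4),"t",round(o["time"],2))
E
python3 - <<'E'
from h import *
S=(np.array([.5745,-.2795]),np.radians(6.7))
p=fr(S,.03); print(p,inv(REST,p),inv(REST,S[0])); plan(p,.14,REST[1])
E
```

```text
[ 0.60429512 -0.27599988] [ 0.040749   -0.00186637] [ 0.01075998 -0.00105489]
axes x [ 0.332  0.943 -0.002] y [-0.001 -0.001 -1.   ] z [-0.943  0.332  0.   ] tcp [0.2075 0.589  0.2304]
twist opt -27.7
twist opt 152.3
shift mm [-683.8   91.4 -661.8] q [ 1.12  0.22  1.61  0.    1.31 -0.11] F [ 0.53 -0.68 -0.23] gap 0.0853 t 0.2
```

```bash
python3 -m pendant '[{"x":-684,"y":20,"z":-662,"twist":-28,"hand":0},{"x":-684,"y":20,"z":-662,"twist":-28,"hand":0},{"x":-684,"y":20,"z":-662,"twist":-28,"hand":0},{"x":-684,"y":20,"z":-662,"twist":-28,"hand":0},{"x":-684,"y":20,"z":-662,"twist":-28,"hand":0},{"x":-684,"y":20,"z":-662,"twist":-28,"hand":0},{"x":-684,"y":20,"z":-662,"twist":-28,"hand":0},{"x":-684,"y":20,"z":-662,"twist":-28,"hand":0},{"x":-684,"y":20,"z":-662,"twist":-28,"hand":0},{"x":-684,"y":20,"z":-662,"twist":-28,"hand":0},{"x":-684,"y":20,"z":-662,"twist":-28,"hand":0},{"x":-684,"y":20,"z":-662,"twist":-28,"hand":0}]'
python3 - <<'E'
from h import *
plan((.6043,-.276),.14,REST[1])
E
```

```text
time: 1.7
tcp_pos: [0.5203, -0.0925, 0.2156]
tcp_rot: [-1.135, -1.319, 1.318]
ft_force: [1.1, 1.3, 0.3]
finger_gap: 0.0001
axes x [-0.149  0.989  0.   ] y [ 0.001  0.    -1.   ] z [-0.989 -0.149 -0.001] tcp [ 0.5203 -0.0925  0.2156]
twist opt 0.3
twist opt -179.7
shift mm [-193.9   75.6  -55.7] q [-0.31  0.02  1.86  0.    1.26 -2.03] F [1.09 1.26 0.28] gap 0.0001 t 1.7
```

```bash
python3 -m pendant '[{"x":-194,"y":60,"z":-56,"hand":0},{"x":-194,"y":60,"z":-56,"hand":0},{"x":-194,"y":60,"z":-56,"hand":0},{"x":-194,"y":60,"z":-56,"hand":0},{"x":-194,"y":60,"z":-56,"hand":0},{"x":-194,"y":60,"z":-56,"hand":0}]'
python3 - <<'E'
from h import *
plan((.6043,-.276),.066,REST[1])
c=arm.capture("top"); W=cloud(c)
for o in comps(red(c["img"]),W,60): print(o[0],o[2],o[3])
c=arm.capture("side"); cv2.imwrite("pics/side1.png",c["img"])
E
```

```text
axes x [-0.149  0.989  0.   ] y [ 0.001  0.    -1.   ] z [-0.989 -0.149 -0.001] tcp [ 0.5203 -0.0925  0.2156]
twist opt 0.3
twist opt -179.7
shift mm [-194.   149.6  -55.7] q [-0.31  0.02  1.86  0.    1.26 -2.03] F [1.09 1.26 0.28] gap 0.0001 t 1.7
[405. 164.] ((773.1381225585938, -235.71835327148438), (38.54380416870117, 122.8754653930664), 34.82038116455078) 0.0033685593821064707
[425. 226.] ((574.0528564453125, -279.5982360839844), (166.59954833984375, 54.854373931884766), 7.488045692443848) 0.06427108990135869validation failed for argument at $[0]...
```

View pics/side1.png

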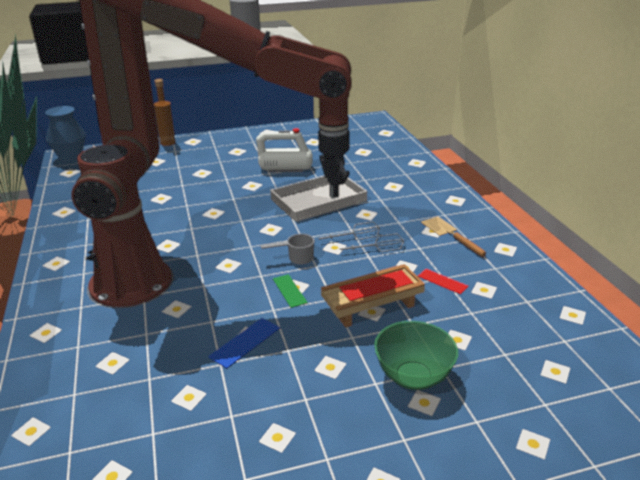

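The side view shows the gripper shut at (337,180), short of the rest, and nothing has been disturbed. The call was refused because a row needs every key, so I'll send it again with the twist included.

```bash
python3 -m pendant '[{"x":-194,"y":60,"z":-56,"twist":0,"hand":0},{"x":-194,"y":60,"z":-56,"twist":0,"hand":0},{"x":-194,"y":60,"z":-56,"twist":0,"hand":0},{"x":-194,"y":60,"z":-56,"twist":0,"hand":0},{"x":-194,"y":60,"z":-56,"twist":0,"hand":0},{"x":-194,"y":60,"z":-56,"twist":0,"hand":0}]'
python3 - <<'E'
from h import *
plan((.6043,-.276),.066,REST[1])
E
```

```text
time: 2.55
tcp_pos: [0.6038, -0.2725, 0.1556]
tcp_rot: [-1.133, -1.319, 1.319]
ft_force: [-0.2, 0.1, 0.2]
finger_gap: 0.0
axes x [-0.15   0.989  0.001] y [-0.001  0.001 -1.   ] z [-0.989 -0.15   0.   ] tcp [ 0.6038 -0.2725  0.1556]
twist opt 0.4
twist opt -179.6
shift mm [-3.7 89.6  0. ] q [-0.53  0.36  1.58  0.    1.2  -2.25] F [-0.22  0.14  0.22] gap 0.0 t 2.55
```

```bash
python3 -m pendant '[{"x":-3,"y":50,"z":0,"twist":0,"hand":0},{"x":-3,"y":75,"z":0,"twist":0,"hand":0},{"x":-3,"y":86,"z":0,"twist":0,"hand":0},{"x":-3,"y":89,"z":0,"twist":0,"hand":0},{"x":-3,"y":89,"z":0,"twist":0,"hand":0},{"x":-3,"y":89,"z":0,"twist":0,"hand":0}]'
python3 - <<'E'
from h import *
plan((.6043,-.276),.064,REST[1])
E
```

```text
time: 3.3
tcp_pos: [0.6057, -0.2775, 0.0684]
tcp_rot: [-1.138, -1.32, 1.319]
ft_force: [-0.2, 0.4, 0.3]
finger_gap: 0.0002
axes x [-0.149  0.989 -0.002] y [ 0.003 -0.002 -1.   ] z [-0.989 -0.149 -0.002] tcp [ 0.6057 -0.2775  0.0684]
twist opt 0.3
twist opt -179.7
shift mm [1.7 4.4 1.2] q [-0.53  0.47  1.61  0.    1.06 -2.26] F [-0.2   0.38  0.27] gap 0.0002 t 3.3
```

```bash
python3 -m pendant '[{"x":0,"y":2,"z":0,"twist":0,"hand":0},{"x":0,"y":3,"z":0,"twist":0,"hand":0},{"x":0,"y":4,"z":0,"twist":0,"hand":0},{"x":0,"y":4,"z":0,"twist":0,"hand":0}]'
```

```text
time: 3.8
tcp_pos: [0.6053, -0.2774, 0.0641]
tcp_rot: [-1.136, -1.319, 1.319]
ft_force: [-1.7, 0.5, 6.2]
finger_gap: 0.0003
```

```bash
python3 -m pendant '[{"x":0,"y":0,"z":3,"twist":0,"hand":0},{"x":0,"y":0,"z":8,"twist":0,"hand":0},{"x":0,"y":0,"z":14,"twist":0,"hand":0},{"x":0,"y":0,"z":20,"twist":0,"hand":0},{"x":0,"y":0,"z":25,"twist":0,"hand":0},{"x":0,"y":0,"z":25,"twist":0,"hand":0}]'
python3 - <<'E'
from h import *
c=arm.capture("top"); W=cloud(c);m=red(c["img"])
for o in comps(m,W,60): print(o[0],o[1],o[2],o[3])
cv2.imwrite("pics/c2.png",cv2.resize(c["img"][170:300,370:480],None,fx=4,fy=4))
E
```

```text
time: 4.55
tcp_pos: [0.5805, -0.2815, 0.0641]
tcp_rot: [-1.137, -1.319, 1.319]
ft_force: [-0.2, -0.0, 7.7]
finger_gap: 0.0001
[405. 164.] 456 ((772.5325317382812, -235.28277587890625), (37.19054412841797, 122.40869903564453), 35.291934967041016) 0.002792864358315279
```

View pics/c2.png

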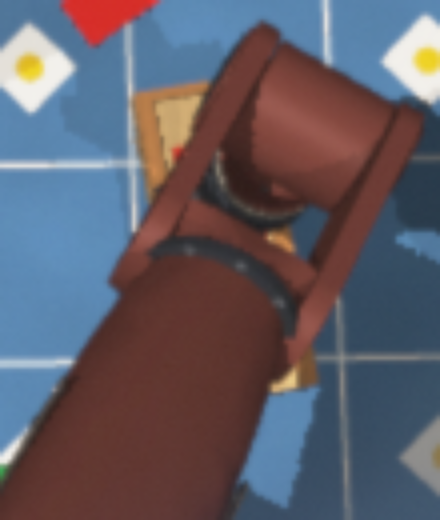

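The arm hides the scraper from the top camera, though the far wood now shows at (178,125) in the crop, so it has moved. I'll check it with the side camera.

```bash
cat >> h.py <<'E'
def sidered(name):
    c=arm.capture("side"); W=cloud(c);m=red(c["img"])&(W[...,0]>.3)&(W[...,1]<-.1)&(W[...,2]>.03)&(W[...,2]<.3)
    w=W[m]; L=np.array([inv(REST,p) for p in w])
    print("rest-frame x %s y %s z %s n %d"%(np.percentile(L[:,0],[0,1,99,100]).round(4),np.percentile(L[:,1],[0,1,99,100]).round(4),np.percentile(w[:,2],[1,50,99]).round(4),len(w)))
    cv2.imwrite(name,cv2.resize(c["img"][200:360,270:470],None,fx=4,fy=4,interpolation=cv2.INTER_CUBIC)[:600,:800])
E
python3 - <<'E'
from h import *
sidered("pics/s2.png")
E
```

```text
rest-frame x [-0.1    -0.0975  0.0636  0.0663] y [-0.0338 -0.0313  0.0247  0.0277] z [0.0607 0.0652 0.0695] n 737
```

View pics/s2.png

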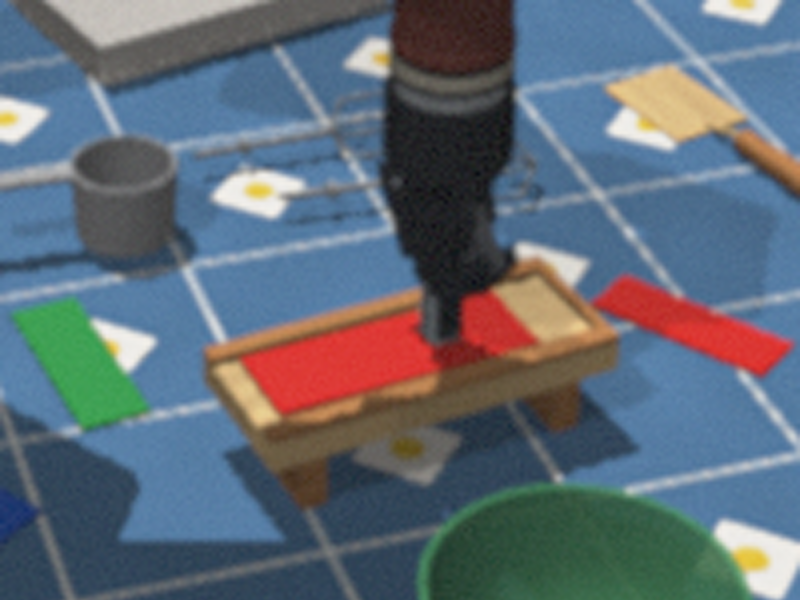

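The scraper follows: its near end at crop (262,385) is about 17 mm short of the lip, and it lies flat. I'll drag it 60 mm more.

```bash
python3 -m pendant '[{"x":0,"y":0,"z":4,"twist":0,"hand":0},{"x":0,"y":0,"z":10,"twist":0,"hand":0},{"x":0,"y":0,"z":17,"twist":0,"hand":0},{"x":0,"y":0,"z":24,"twist":0,"hand":0},{"x":0,"y":0,"z":31,"twist":0,"hand":0},{"x":0,"y":0,"z":38,"twist":0,"hand":0},{"x":0,"y":0,"z":45,"twist":0,"hand":0},{"x":0,"y":0,"z":51,"twist":0,"hand":0},{"x":0,"y":0,"z":57,"twist":0,"hand":0},{"x":0,"y":0,"z":60,"twist":0,"hand":0},{"x":0,"y":0,"z":60,"twist":0,"hand":0},{"x":0,"y":0,"z":60,"twist":0,"hand":0}]'
python3 - <<'E'
from h import *
sidered("pics/s3.png"); o=arm.get_obs(); print(inv(REST,o["tcp_pos"]))
E
```

```text
time: 6.15
tcp_pos: [0.5214, -0.2906, 0.0641]
tcp_rot: [-1.138, -1.319, 1.319]
ft_force: [0.2, -0.6, 6.6]
finger_gap: 0.0001
rest-frame x [-0.1585 -0.1569  0.004   0.0052] y [-0.0344 -0.0321  0.023   0.0263] z [0.0599 0.0649 0.0694] n 698
[-0.0434033  -0.00440479]
```

View pics/s3.png

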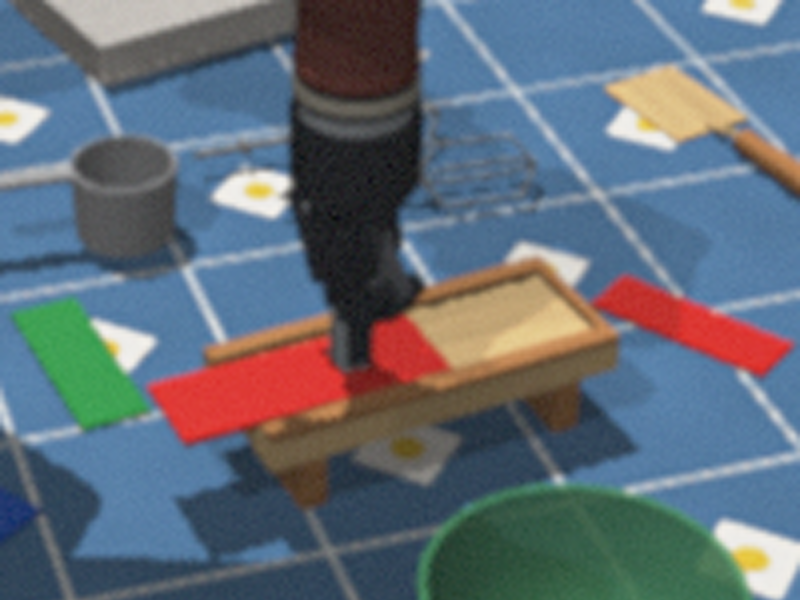

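The end now overhangs about 43 mm: scraper x in the rest frame is about -0.077, and it lies flat with its near edge at crop (168,412). Step 1 looks met, so I'll lift off, open and go over the overhang.

```bash
python3 -m pendant '[{"x":0,"y":-20,"z":0,"twist":0,"hand":0},{"x":0,"y":-60,"z":0,"twist":0,"hand":0.3},{"x":0,"y":-90,"z":20,"twist":0,"hand":1},{"x":0,"y":-90,"z":60,"twist":0,"hand":1},{"x":2,"y":-90,"z":98,"twist":0,"hand":1},{"x":2,"y":-90,"z":98,"twist":0,"hand":1},{"x":2,"y":-90,"z":98,"twist":0,"hand":1},{"x":2,"y":-90,"z":98,"twist":0,"hand":1}]'
python3 - <<'E'
from h import *
sidered("pics/s4.png"); plan(fr(REST,-.142,-.002),.046,REST[1])
c=arm.capture("top");W=cloud(c)
for o in comps(red(c["img"])&(W[...,2]>.03),W,30): print(o[0],o[1],cv2.boxPoints(o[2]).round(0).tolist(),o[3], inv(REST,np.array(o[2][0])/1000))
E
```

```text
time: 7.2
tcp_pos: [0.4242, -0.3023, 0.1529]
tcp_rot: [-1.135, -1.32, 1.319]
ft_force: [-1.2, -0.6, 0.4]
finger_gap: 0.0856
rest-frame x [-0.1581 -0.1558  0.0042  0.0074] y [-0.0324 -0.0315  0.0223  0.03  ] z [0.0607 0.0647 0.0689] n 795
axes x [-0.15   0.989 -0.   ] y [ 0. -0. -1.] z [-0.989 -0.15  -0.   ] tcp [ 0.4242 -0.3023  0.1528]
twist opt 0.4
twist opt -179.6
shift mm [1.000e-01 1.068e+02 7.000e-01] q [-0.75  0.08  1.93  0.    1.14 -2.48] F [ 0.44 -0.29 -0.2 ] gap 0.0855 t 7.25
[428. 244.] 676 [[415.0, -297.0], [570.0, -330.0], [584.0, -262.0], [429.0, -229.0]] 0.06422209828914768 [-0.06348008  0.00971458]
```

View pics/s4.png

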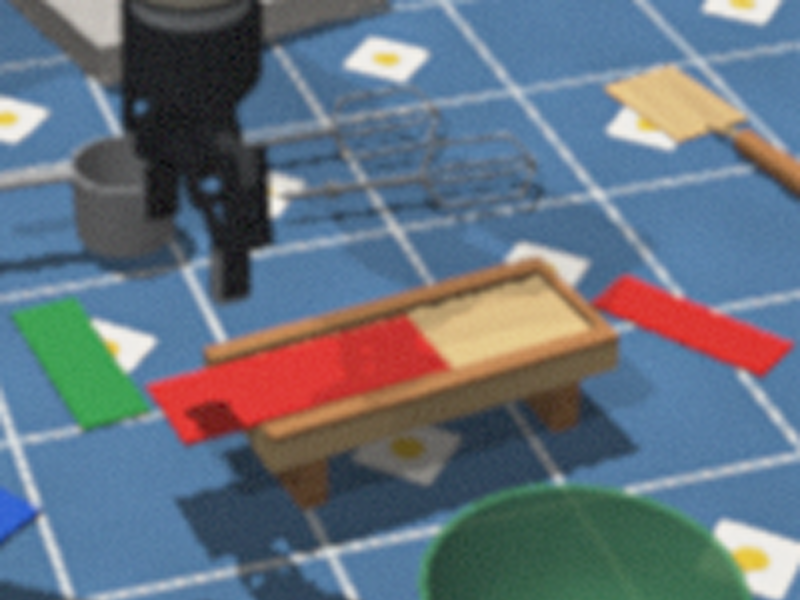

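The scraper stays flat and overhanging, with its end at crop (168,410), and the open fingers are above it. I'll descend around it and close.

```bash
python3 -m pendant '[{"x":0,"y":40,"z":0,"twist":0,"hand":1},{"x":0,"y":75,"z":0,"twist":0,"hand":1},{"x":0,"y":95,"z":0,"twist":0,"hand":1},{"x":0,"y":107,"z":0,"twist":0,"hand":1},{"x":0,"y":107,"z":0,"twist":0,"hand":1},{"x":0,"y":107,"z":0,"twist":0,"hand":1}]'
python3 - <<'E'
from h import *
sidered("pics/s5.png"); plan(fr(REST,-.142,-.002),.046,REST[1])
E
```

```text
time: 8.05
tcp_pos: [0.4242, -0.303, 0.0466]
tcp_rot: [-1.137, -1.319, 1.319]
ft_force: [0.3, 0.2, 0.4]
finger_gap: 0.0858
rest-frame x [-0.1587 -0.1564  0.004   0.0094] y [-0.0336 -0.0315  0.0216  0.0256] z [0.0609 0.065  0.0689] n 540
axes x [-0.149  0.989 -0.002] y [ 0.002 -0.002 -1.   ] z [-0.989 -0.149 -0.001] tcp [ 0.4243 -0.303   0.0468]
twist opt 0.3
twist opt -179.7
shift mm [0.8 0.8 0.7] q [-0.75  0.24  1.98 -0.    0.92 -2.48] F [ 0.31 -0.37  0.84] gap 0.0857 t 8.1
```

View pics/s5.png

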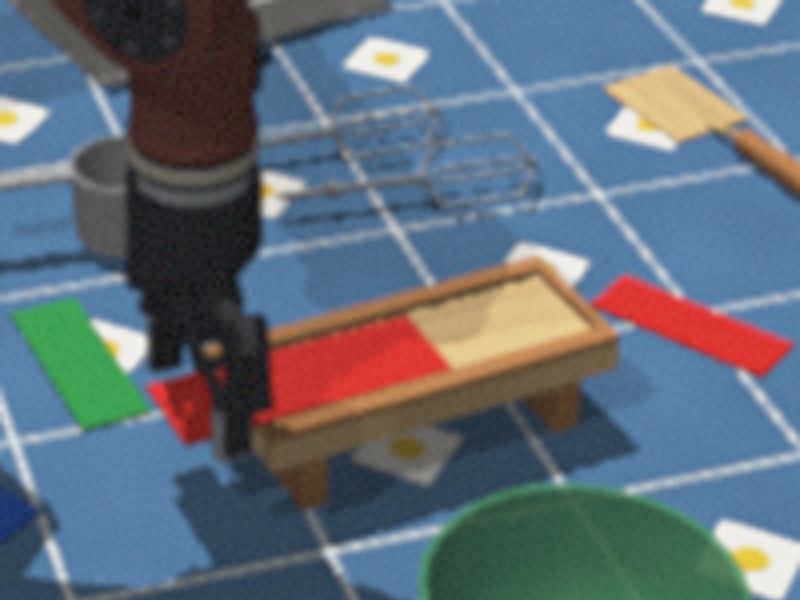

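The fingers straddle the overhang, with the near tip at crop (232,450) below the slab's edge and clear of the rest. I'll close them.

```bash
python3 -m pendant '[{"x":0,"y":0,"z":0,"twist":0,"hand":0},{"x":0,"y":0,"z":0,"twist":0,"hand":0},{"x":0,"y":0,"z":0,"twist":0,"hand":0},{"x":0,"y":0,"z":0,"twist":0,"hand":0},{"x":0,"y":0,"z":0,"twist":0,"hand":0},{"x":0,"y":0,"z":0,"twist":0,"hand":0}]'
python3 - <<'E'
from h import *
sidered("pics/s6.png"); print(arm.get_obs()["finger_gap"])
E
```

```text
time: 8.85
tcp_pos: [0.4239, -0.3028, 0.0465]
tcp_rot: [-1.136, -1.319, 1.319]
ft_force: [-1.6, 0.7, 5.8]
finger_gap: 0.0561
rest-frame x [-0.1575 -0.1563  0.0046  0.0062] y [-0.0668 -0.0324  0.0234  0.0278] z [0.0611 0.0661 0.0705] n 558
0.05607987607168265
```

View pics/s6.png

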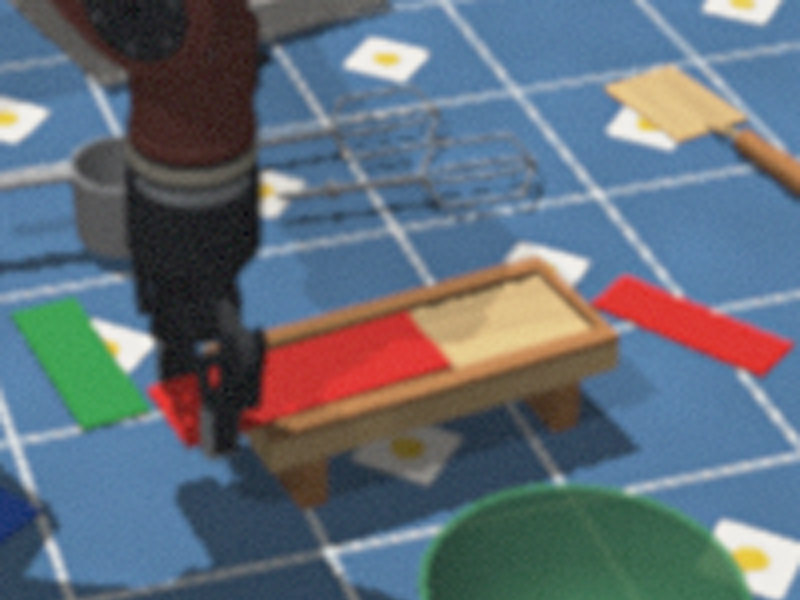

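The gripper holds at a 56 mm gap on the 58 mm slab, and the picture shows the pads on both edges at crop (218,400). I'll lift gently and then check.

```bash
python3 -m pendant '[{"x":0,"y":-3,"z":0,"twist":0,"hand":0},{"x":0,"y":-10,"z":0,"twist":0,"hand":0},{"x":0,"y":-22,"z":0,"twist":0,"hand":0},{"x":0,"y":-40,"z":0,"twist":0,"hand":0},{"x":0,"y":-65,"z":0,"twist":0,"hand":0},{"x":0,"y":-95,"z":0,"twist":0,"hand":0},{"x":0,"y":-120,"z":0,"twist":0,"hand":0},{"x":0,"y":-140,"z":0,"twist":0,"hand":0},{"x":0,"y":-150,"z":0,"twist":0,"hand":0},{"x":0,"y":-150,"z":0,"twist":0,"hand":0},{"x":0,"y":-150,"z":0,"twist":0,"hand":0}]'
python3 - <<'E'
from h import *
sidered("pics/s7.png"); 
c=arm.capture("side"); cv2.imwrite("pics/s7.png",c["img"])
W=cloud(c);m=red(c["img"])&(W[...,2]>.1)&(W[...,0]>.3)&(W[...,1]<-.1); w=W[m]
# plane fit
A=np.c_[w[:,:2],np.ones(len(w))]; k=np.linalg.lstsq(A,w[:,2],rcond=None)[0]; print("slope",k, len(w), w.mean(0))
plan(fr(TRAY,-.066),.2,TRAY[1])
E
```

```text
time: 10.28
tcp_pos: [0.4228, -0.3018, 0.1947]
tcp_rot: [-1.133, -1.318, 1.318]
ft_force: [0.0, 0.7, -0.5]
finger_gap: 0.0559
rest-frame x [-0.1609 -0.1589  0.0029  0.006 ] y [-0.0363 -0.0321  0.021   0.024 ] z [0.2087 0.212  0.2152] n 632
slope [-0.00432957 -0.01034766  0.21071035] 626 [ 0.50387988 -0.29554326  0.21158695]
axes x [-0.149  0.989  0.002] y [-0.002  0.002 -1.   ] z [-0.989 -0.149  0.001] tcp [ 0.4227 -0.3017  0.1944]
twist opt -5.2
twist opt 174.8
shift mm [ 552.3   -4.9 -189.8] q [-0.76  0.03  1.89 -0.    1.22 -2.48] F [-0.09 -0.6  -1.15] gap 0.0555 t 10.38
```

View pics/s7.png

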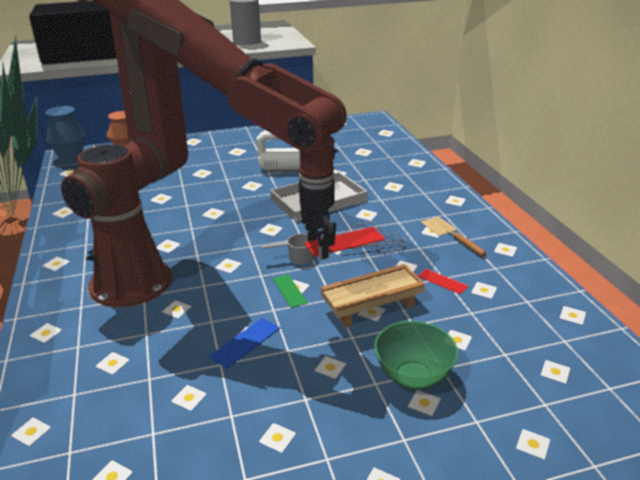

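The scraper is held level (slope about 0.01), roughly at (345,240) in the side picture and well clear of the rest. I'll carry it over to the tray.

```bash
python3 -m pendant '[{"x":12,"y":-4,"z":-4,"twist":0,"hand":0},{"x":40,"y":-8,"z":-14,"twist":-1,"hand":0},{"x":80,"y":-10,"z":-28,"twist":-1,"hand":0},{"x":125,"y":-10,"z":-43,"twist":-2,"hand":0},{"x":170,"y":-10,"z":-58,"twist":-2,"hand":0},{"x":215,"y":-10,"z":-74,"twist":-3,"hand":0},{"x":260,"y":-10,"z":-90,"twist":-3,"hand":0},{"x":305,"y":-10,"z":-105,"twist":-4,"hand":0},{"x":350,"y":-10,"z":-120,"twist":-4,"hand":0},{"x":395,"y":-10,"z":-136,"twist":-5,"hand":0},{"x":440,"y":-10,"z":-151,"twist":-5,"hand":0},{"x":470,"y":-10,"z":-162,"twist":-5,"hand":0}]'
python3 - <<'E'
from h import *
plan(fr(TRAY,-.066),.2,TRAY[1])
E
```

```text
time: 11.88
tcp_pos: [0.5127, 0.1894, 0.2055]
tcp_rot: [-1.086, -1.383, 1.383]
ft_force: [-0.1, -0.8, 0.1]
finger_gap: 0.0559
axes x [-0.237  0.972  0.001] y [-0.001  0.    -1.   ] z [-0.972 -0.237  0.001] tcp [0.5127 0.1894 0.2055]
twist opt -0.1
twist opt 179.9
shift mm [ 77.3   5.5 -34.6] q [ 0.23  0.07  1.82  0.    1.24 -1.58] F [-0.1  -0.84  0.11] gap 0.0559 t 11.88
```

```bash
python3 -m pendant '[{"x":30,"y":0,"z":-14,"twist":0,"hand":0},{"x":55,"y":0,"z":-26,"twist":0,"hand":0},{"x":72,"y":0,"z":-33,"twist":0,"hand":0},{"x":77,"y":0,"z":-35,"twist":0,"hand":0},{"x":77,"y":0,"z":-35,"twist":0,"hand":0},{"x":77,"y":0,"z":-35,"twist":0,"hand":0}]'
python3 - <<'E'
from h import *
plan(fr(TRAY,-.066),.07,TRAY[1])
c=arm.capture("side"); cv2.imwrite("pics/s8.png",c["img"])
for n in("side","top"):
    c=arm.capture(n);W=cloud(c);m=red(c["img"])&(W[...,2]>.1)&(W[...,0]>.3)&(W[...,1]>0)&(W[...,1]<.45)
    w=W[m];L=np.array([inv(TRAY,p) for p in w]); print(n,len(w),np.percentile(L,[1,99],axis=0).round(3).tolist(),np.median(w[:,2]))
E
```

```text
time: 12.62
tcp_pos: [0.5291, 0.2689, 0.2055]
tcp_rot: [-1.088, -1.381, 1.382]
ft_force: [-0.0, -0.6, -0.5]
finger_gap: 0.0557
axes x [-0.234  0.972 -0.   ] y [-0.    -0.001 -1.   ] z [-0.972 -0.234  0.   ] tcp [0.5291 0.2689 0.2055]
twist opt -0.3
twist opt 179.7
shift mm [  4.1 135.5   0.2] q [ 0.35  0.17  1.71 -0.    1.25 -1.45] F [-0.05 -0.6  -0.48] gap 0.0557 t 12.62
side 200 [[-0.04, -0.038], [0.077, 0.012]] 0.22303596707121054
top 185 [[0.034, -0.032], [0.083, 0.019]] 0.22242390962800132
```

View pics/s8.png

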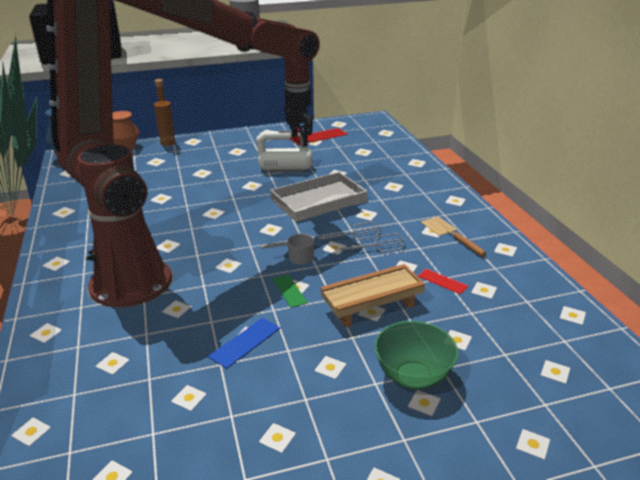

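In the side view the scraper, near (325,135), is held level above the tray. In the tray frame its centre is about (-0.002,-0.006). Lowering it.

```bash
python3 -m pendant '[{"x":2,"y":12,"z":0,"twist":0,"hand":0},{"x":4,"y":40,"z":0,"twist":0,"hand":0},{"x":4,"y":75,"z":0,"twist":0,"hand":0},{"x":4,"y":110,"z":0,"twist":0,"hand":0},{"x":4,"y":140,"z":0,"twist":0,"hand":0},{"x":4,"y":160,"z":0,"twist":0,"hand":0},{"x":4,"y":175,"z":0,"twist":0,"hand":0},{"x":4,"y":185,"z":0,"twist":0,"hand":0},{"x":4,"y":190,"z":0,"twist":0,"hand":0},{"x":4,"y":193,"z":0,"twist":0,"hand":0},{"x":4,"y":193,"z":0,"twist":0,"hand":0},{"x":4,"y":193,"z":0,"twist":0,"hand":0}]'
python3 - <<'E'
from h import *
plan(fr(TRAY,-.066),.0,TRAY[1])
c=arm.capture("side"); cv2.imwrite("pics/s9.png",cv2.resize(c["img"][130:250,240:400],None,fx=5,fy=5,interpolation=cv2.INTER_CUBIC))
W=cloud(c);m=red(c["img"])&(W[...,2]>.003)&(W[...,0]>.3)&(W[...,1]>0.15)&(W[...,1]<.42)
w=W[m];L=np.array([inv(TRAY,p) for p in w]); print(len(w),np.percentile(L,[1,99],axis=0).round(3).tolist(),np.median(w[:,2]))
E
```

```text
time: 14.28
tcp_pos: [0.5288, 0.2738, 0.0132]
tcp_rot: [-1.088, -1.383, 1.381]
ft_force: [0.1, 0.3, -1.3]
finger_gap: 0.056
axes x [-0.235  0.972  0.   ] y [ 0.001  0.    -1.   ] z [-0.972 -0.235 -0.001] tcp [0.5288 0.2738 0.0132]
twist opt -0.2
twist opt 179.8
shift mm [-0.8 13.2  1.1] q [ 0.36  0.43  1.8  -0.    0.91 -1.45] F [ 0.15  0.32 -1.29] gap 0.056 t 14.28
234 [[-0.076, -0.032], [0.078, 0.022]] 0.03080255099082741
```

View pics/s9.png

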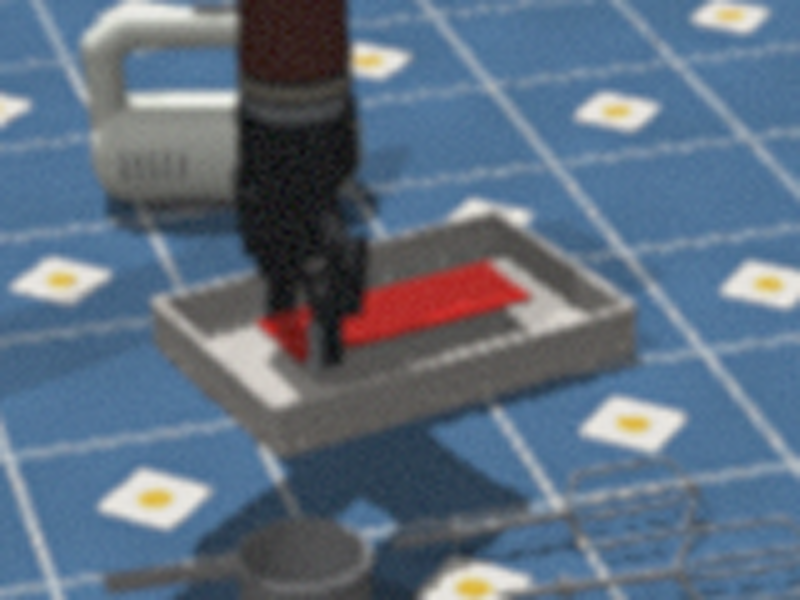

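The slab is inside the tray at crop (400,310), level and about 25 mm up. I'll lower it until the fingertips feel the floor.

```bash
python3 -m pendant '[{"x":0,"y":3,"z":0,"twist":0,"hand":0},{"x":0,"y":5,"z":0,"twist":0,"hand":0},{"x":0,"y":7,"z":0,"twist":0,"hand":0},{"x":0,"y":9,"z":0,"twist":0,"hand":0},{"x":0,"y":9,"z":0,"twist":0,"hand":0}]'; python3 -m pendant '[{"x":0,"y":1,"z":0,"twist":0,"hand":0},{"x":0,"y":2,"z":0,"twist":0,"hand":0},{"x":0,"y":2,"z":0,"twist":0,"hand":0}]'
```

```text
time: 14.95
tcp_pos: [0.5281, 0.2735, 0.0033]
tcp_rot: [-1.087, -1.381, 1.382]
ft_force: [1.0, -0.1, 0.6]
finger_gap: 0.0559
time: 15.32
tcp_pos: [0.5283, 0.2736, 0.0015]
tcp_rot: [-1.087, -1.382, 1.382]
ft_force: [0.6, 0.4, -0.5]
finger_gap: 0.0557
```

```bash
python3 -m pendant '[{"x":0,"y":1,"z":0,"twist":0,"hand":0},{"x":0,"y":2,"z":0,"twist":0,"hand":0},{"x":0,"y":2,"z":0,"twist":0,"hand":0}]';  python3 -m pendant '[{"x":0,"y":1,"z":0,"twist":0,"hand":0},{"x":0,"y":1,"z":0,"twist":0,"hand":0}]'
```

```text
time: 15.7
tcp_pos: [0.5285, 0.2737, 0.001]
tcp_rot: [-1.087, -1.381, 1.382]
ft_force: [-3.4, -2.6, 8.4]
finger_gap: 0.0559
time: 15.95
tcp_pos: [0.5285, 0.2737, 0.001]
tcp_rot: [-1.087, -1.381, 1.383]
ft_force: [-5.9, -1.7, 13.3]
finger_gap: 0.0563
```

The fingertips rest on the tray floor (13 N), so the scraper is as low as this grip allows. Now I'll release it.

```bash
python3 -m pendant '[{"x":0,"y":-3,"z":0,"twist":0,"hand":0},{"x":0,"y":-3,"z":0,"twist":0,"hand":0.8},{"x":0,"y":-3,"z":0,"twist":0,"hand":1},{"x":0,"y":-3,"z":0,"twist":0,"hand":1},{"x":0,"y":-3,"z":0,"twist":0,"hand":1},{"x":0,"y":-3,"z":0,"twist":0,"hand":1}]'
python3 - <<'E'
from h import *
c=arm.capture("side"); cv2.imwrite("pics/s10.png",cv2.resize(c["img"][130:250,240:400],None,fx=5,fy=5,interpolation=cv2.INTER_CUBIC))
E
```

```text
time: 16.7
tcp_pos: [0.5283, 0.2736, 0.0015]
tcp_rot: [-1.087, -1.382, 1.382]
ft_force: [-0.8, 0.2, 0.0]
finger_gap: 0.0853
```

View pics/s10.png

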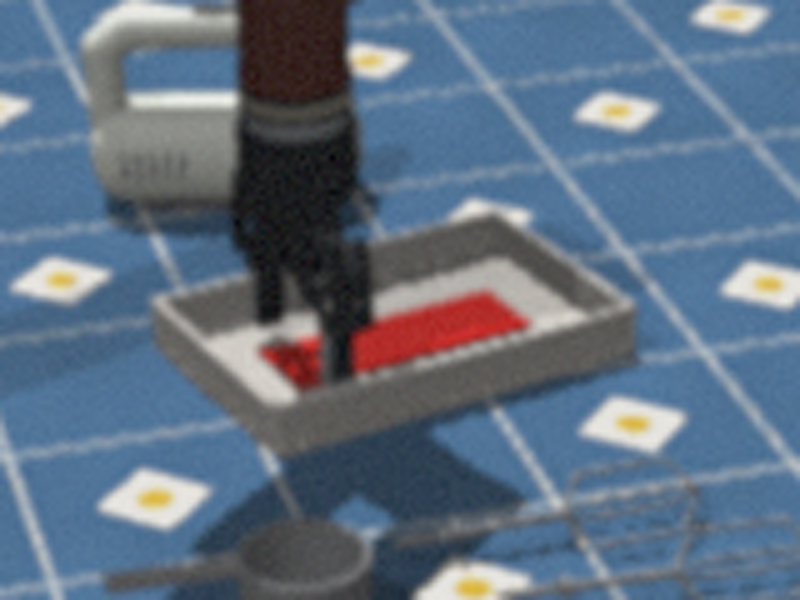

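The scraper lies on the tray floor at crop (400,340), with the fingers open on either side. I'll raise the arm straight up and check.

```bash
python3 -m pendant '[{"x":0,"y":-10,"z":0,"twist":0,"hand":1},{"x":0,"y":-30,"z":0,"twist":0,"hand":1},{"x":0,"y":-70,"z":0,"twist":0,"hand":1},{"x":0,"y":-120,"z":0,"twist":0,"hand":1},{"x":0,"y":-180,"z":0,"twist":0,"hand":1},{"x":0,"y":-220,"z":20,"twist":0,"hand":1},{"x":0,"y":-220,"z":80,"twist":0,"hand":1},{"x":0,"y":-220,"z":100,"twist":0,"hand":1},{"x":0,"y":-220,"z":100,"twist":0,"hand":1},{"x":0,"y":-220,"z":100,"twist":0,"hand":1}]'
python3 - <<'E'
from h import *
for n in("side","top"):
    c=arm.capture(n);W=cloud(c);m=red(c["img"])&(W[...,0]>.3)&(W[...,1]>0.15)&(W[...,1]<.42)
    w=W[m];L=np.array([inv(TRAY,p) for p in w]); A=np.c_[w[:,:2],np.ones(len(w))]
    print(n,len(w),np.percentile(L,[1,99],axis=0).round(3).tolist(),"z",np.median(w[:,2]).round(4),"slope",np.linalg.lstsq(A,w[:,2],rcond=None)[0][:2].round(4))
    hm=(W[...,2]>0.045)&(W[...,2]<0.08)&(W[...,0]>.3)&(W[...,0]<.9)&(abs(W[...,1])<.7)
    for o in comps(hm,W,200): print("  h45-80",o[0],o[1],np.round(o[2][0],1))
    cv2.imwrite(f"pics/end_{n}.png",c["img"])
print(arm.get_obs()["ft_force"])
E
```

```text
time: 18.0
tcp_pos: [0.4323, 0.2504, 0.223]
tcp_rot: [-1.089, -1.384, 1.38]
ft_force: [-1.1, 0.6, 0.2]
finger_gap: 0.0851
side 296 [[-0.078, -0.031], [0.077, 0.021]] z 0.0106 slope [ 0.0104 -0.0619]
  h45-80 [285. 155.] 702 [543.8 538.4]
  h45-80 [291. 243.] 326 [422.4  -9.2]
  h45-80 [371. 289.] 3011 [ 564.5 -283.7]
  h45-80 [416. 350.] 2071 [ 564.3 -525.1]
top 681 [[-0.074, -0.026], [0.082, 0.021]] z 0.0095 slope [-0.0053  0.0019]
  h45-80 [425. 230.] 2659 [ 563.9 -280.7]
  h45-80 [519. 223.] 810 [ 564.8 -525.4]
  h45-80 [146. 240.] 1065 [545.9 530.7]
  h45-80 [336. 283.] 232 [418.3 -19. ]
[-0.21641443 -0.04557001  0.53731601]
```

View pics/end_side.png

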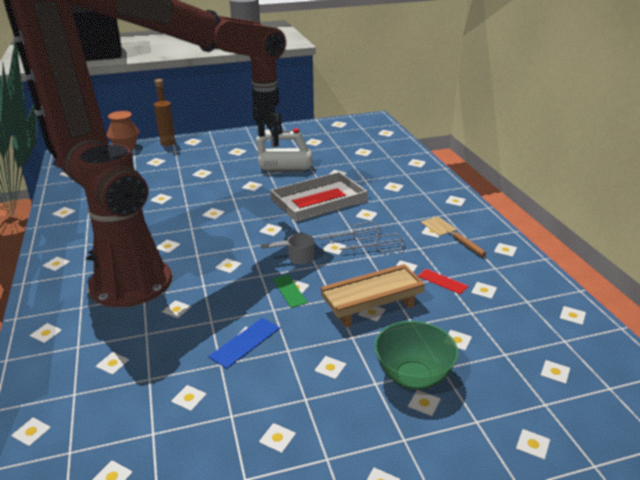

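View pics/end_top.png

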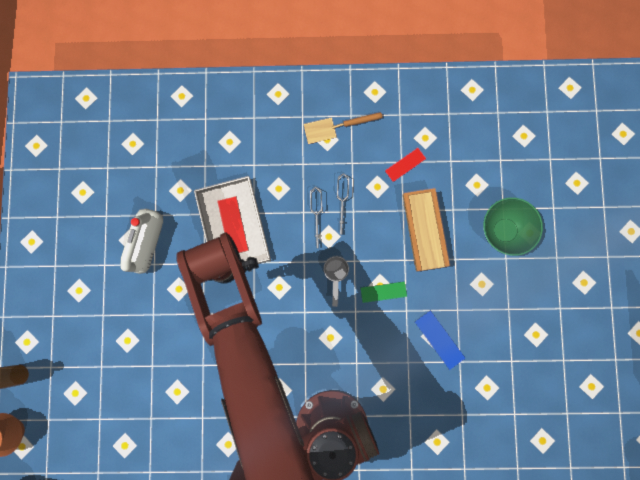

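The scraper lies flat in the tray: it is at (233,225) in the top view, with its upper face at z 9.5 mm (9 expected), slope about 0.005 and centre about (0.00,-0.003) in the tray frame. The other objects haven't moved. Handing in.

```bash
python3 -c "
from plant import arm
print(arm.sign_off())"
```

```text
the job is handed in; nothing more can be done
None
```

The red scraper is lying flat on the tray floor and the job is handed in, at about 18 s on the robot's clock. No verdict is reported.

- **What I did:** I dragged the scraper about 85 mm along the channel until its end overhung by about 43 mm, then gripped that end across its width. I lifted it level, carried it to the tray and lowered it until the fingertips touched the floor. The slab was still roughly 8–10 mm above the floor when I let go, because the fingertips reach below it, so it dropped that last bit.
- **Scraper at the end:** The top camera puts its centre about (0, −3) mm from the tray's middle, with its upper face at 9.5 mm (9 mm expected) and a slope of about 0.005.
- **Surroundings:** Mixer, bowl and cup measured within a few millimetres of where they started, apart from one 7 mm difference at the bowl's partly visible rim. The beaters I checked only by eye, and they look unmoved. The gripper is open and clear of everything.
- **Disagreement:** The side camera's slope fit gave about 0.06 across the scraper. I put that down to coarse, low-angle depth readings, as its heights agree with the slab lying flat.
- **Other failed call:** One move was refused for a missing key. The arm did not move, and I sent it again.

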